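Find the foot that rocks and shim it

ROBOT

A 6-joint arm with a two-finger parallel gripper is mounted at the origin on the work surface. World frame = base frame: x ahead of the robot, y to its left, z up, the work surface at z = 0. Lengths are in m, angles in degrees, forces in N, time in s.
With the tool pointing down it reaches from about 0.375 to 0.9 m from the base axis. Payload 3.1 kg.
Tool frame: the origin (TCP) lies on the centre line of the jaws, within the pads' length; the fingertips stand 8 mm ahead of it and the grasp point (between the pads) lies 11 mm behind it; z points along the fingers, y is the direction in which the jaws open and shut (so a half turn about z gives the same grasp; the last joint's range is limited). The gripper opens to 87 mm and grips with 3 to 60 N. Pads are 19 mm wide; open, the fingers measure 117 mm over their backs; the gripper's body (75 mm by 190 mm) begins 51 mm behind the grasp point.
Start: joints at [-79.899, 30.224, 82.088, -0, 67.689, -10.227], TCP at [0.217, -0.586, 0.231] pointing down, gripper open.
Joint ranges: [-176.69, 176.69], [-43.24, 126.21], [12.49, 139.97], [-82, 262], [0, 151.66], [-163.58, 163.58]. Speed limits (degrees/s): [159.86, 159.86, 180, 180, 180, 180].

INTERFACE

Orientations are given as a 3x3 rotation matrix whose columns are the frame's x, y, z axes.
In Python, from rig import * gives the robot as it stands. The module is installed in compiled form; this text tells all that it offers.
- The arm moves only by the tool arm_command, never from a script. Its argument "commands" is a list of rows, each an object with "translation": the shift along the tool's x, y, z scaled (see below), a list of three; "dr": the turn, a rotation vector about the tool's x, y, z scaled (see below), a list of three; "jaw": the closure, from 0 (fully open) to 1 (shut). In form: [{"translation": [x, y, z], "dr": [ax, ay, az], "jaw": jaw}, ...]. A call has 1 to 12 rows; each row shifts and turns the commanded pose from where the row before left it, along the tool's axes as they then stand; what a row does not reach is not made up. The controller multiplies each number of a shift by 25 mm and each number of a turn by 6 degrees. A row lasts 1/12 s, in which the tool goes at most 41.7 mm and 7.16 degrees, less where a joint would pass 70% of its speed; a pose out of reach is approached as far as the arm can. A call with a number of a shift or a turn outside -1 to 1 is refused whole. A call with a gripper value outside its range is refused whole. The fingers move at their own pace and stop on an object; the grip force is fixed at half the most. Time passes only in rows, so rows that do not move let the fingers close. It gives the time, the measured TCP pose, the force and the opening at its end, in the units of the state.
- read_state(): the state, without advancing time (a new reading comes with each control period).
- capture(name): name is "scene" or "top" or "wrist"; returns (picture, depth): 384x512x3 uint8, red, green, blue; 384x512 float32, m along the optical axis (not along the pixel's ray), 0 where there is no reading.
- camera_model(name): a dict with "intrinsics" (3x3 intrinsics, pixels), "k1" (the pictures are not rectified: a ray, as slopes to the right and down, at radius r is drawn at 1 + k1 r^2 times it, then the intrinsics apply), "pose" (4x4, takes a point from camera to world coordinates); the wrist camera has in their place "mount" (4x4, takes a point from camera to tool coordinates, whose origin is the TCP and whose axes are the flange's). Camera axes: x right, y down, z forward; pixel columns grow to the right and rows downward; lengths in m; the calibration is good to about 2 mm. A picture is of the moment at which its call begins: read the wrist's pose just before it. camera_model takes no time and is no camera call.
- hand_in(): hands the job in, once; it reports no verdict.
The state is a dict: "time_s": time; "joint_positions": joint angles; "qvel": joint speeds; "tau": joint torques, N m; "position": TCP position; "tcp_rot": TCP orientation; "force": force on the tool from outside, world axes, zero at the start; "moment": the same for the moment, N m; "opening": opening from 0.0 (shut) to 1.0 (fully open).
Only numpy, scipy, OpenCV 4.12 (cv2) and the standard library are available. Lean on these libraries where they do the work, as an engineer would, in place of code of your own. Each camera call takes 0.05 s, during which the arm holds its last target.

TASK

The green spindle head rocks because one of its four feet has lost its packer. Press down on the feet with your fingertips, one after another, until you find the one that sinks; let it come back up, then push the orange shim lying at that foot in under it until the shim's head is flat against the foot. Only press and push: pick nothing up, do not shift the machine, and leave the other shims and everything else where they are.

Things in the scene. Friction and masses are not known exactly. Their poses are not given: they have to be found in the camera images.
- spindle_head: Green cast spindle head, loose on the bench, 2.4 to 3.6 kg. Origin: centre of the base's underside, 6 mm above the bench; x along the spindle, pulley to chuck (about away from the robot), y left, z up. Base 214 x 110 mm, 14 thick, four feet out to the sides. Pedestal, barrel, pulley, chuck, wooden disc (to x = 134) rise to 182 mm above the bench, within 46 mm of the centre line in y.
- foot_nl (a point): Middle of the top of the near left foot, 20 mm above the bench: press here. Foot 44 x 44 mm, 14 thick, centred at x = -85, y = 100 mm in the machine's frame; axes as the machine's. Under three feet lies a hidden 24 x 24 mm packer, 6 mm thick; under the fourth, a different foot each time, there is none, yet the machine stands level and all feet look alike.
- foot_nr (a point): Middle of the top of the near right foot, 20 mm above the bench: press here. Foot 44 x 44 mm, 14 thick, centred at x = -85, y = -100 mm in the machine's frame; axes as the machine's. A firm foot gives under 1.5 mm when pressed. The loose one starts to sink at 3 to 7 N, goes down about 6 mm to the bench, and comes up when released.
- foot_fl (a point): Middle of the top of the far left foot, 20 mm above the bench: press here. Foot 44 x 44 mm, 14 thick, centred at x = 85, y = 100 mm in the machine's frame; axes as the machine's.
- foot_fr (a point): Middle of the top of the far right foot, 20 mm above the bench: press here. Foot 44 x 44 mm, 14 thick, centred at x = 85, y = -100 mm in the machine's frame; axes as the machine's.
- shim_nl (a point): Loose orange plastic shim on the bench at the near left foot (all four alike), outside the machine on its left. The point: middle of the outer face of its head, 11 mm up, where to push. Site x axis: the way it goes in, z up. Head 12 mm (x) x 34 wide x 22 high, then a tongue 30 wide, 6 thick, its last 20 mm tapered to 3; slick; 42 long in all, 50 g.
- shim_nr (a point): Loose orange plastic shim on the bench at the near right foot (all four alike), outside the machine on its right. The point: middle of the outer face of its head, 11 mm up, where to push. Site x axis: the way it goes in, z up. It starts with its head 32 to 38 mm outside the foot's outer edge, its nose 2 to 8 mm short of it.
- shim_fl (a point): Loose orange plastic shim on the bench at the far left foot (all four alike), outside the machine on its left. The point: middle of the outer face of its head, 11 mm up, where to push. Site x axis: the way it goes in, z up. Home, its head lies flat against the foot's outer edge and this point is 34 mm outside the foot's centre.
- shim_fr (a point): Loose orange plastic shim on the bench at the far right foot (all four alike), outside the machine on its right. The point: middle of the outer face of its head, 11 mm up, where to push. Site x axis: the way it goes in, z up. At the loose foot it slides home with 1 to 9 N, then the push rises as head meets foot; pushed on, the machine would slide. At a firm foot the packer blocks it.
- wax_tin: Round aluminium tin with a yellow lid, 57 mm across, 32 mm high, standing between the two left feet. Origin under its centre. Leave alone.
- chuck_key: Steel T-shaped chuck key, 81 x 72 mm, 14 mm high, lying between the two right feet. Origin near its middle, on the bench. Leave alone.
- gouge: Turning gouge, 420 mm long, dark handle, lying off to the right. Leave alone.
- turned_bowl: Small turned bowl, 124 mm across, 45 mm high, off to the left. Leave alone.
- blank: Block of pale wood 115 x 65 x 65 mm, off to the left. Leave alone.
- finial: Small dark turned finial, 82 mm high, standing beyond the machine. Leave alone.
- calipers: Steel calipers lying beyond the machine, 140 x 100 mm. Leave alone.

How it is judged (in metres and radians):
On the way, in this order (a step that is already met when the one before it is completed fails the run):
1. the loose foot has been pressed down by the fingers (its top at least 3 mm lower) (((height (world z) of foot_nl below 0.017 m and contact force between the fingers and spindle_head above 1.5 N) or (height (world z) of foot_nr below 0.017 m and contact force between the fingers and spindle_head above 1.5 N) or (height (world z) of foot_fl below 0.017 m and contact force between the fingers and spindle_head above 1.5 N) or (height (world z) of foot_fr below 0.017 m and contact force between the fingers and spindle_head above 1.5 N))), for 0.1 s.
2. a shim is home, its head against its foot (((y of shim_nl in the frame of foot_nl below 0.0365 m and x of shim_nl in the frame of foot_nl between -0.012 and 0.012 m and angle between the x axis of shim_nl and the y axis of spindle_head, either way round below 0.1 rad) or (y of shim_nr in the frame of foot_nr above -0.0365 m and x of shim_nr in the frame of foot_nr between -0.012 and 0.012 m and angle between the x axis of shim_nr and the y axis of spindle_head, either way round below 0.1 rad) or (y of shim_fl in the frame of foot_fl below 0.0365 m and x of shim_fl in the frame of foot_fl between -0.012 and 0.012 m and angle between the x axis of shim_fl and the y axis of spindle_head, either way round below 0.1 rad) or (y of shim_fr in the frame of foot_fr above -0.0365 m and x of shim_fr in the frame of foot_fr between -0.012 and 0.012 m and angle between the x axis of shim_fr and the y axis of spindle_head, either way round below 0.1 rad))), for 0.2 s.
At the end, for the whole second after the job is handed in: The loose foot's shim is home: head within 2.5 mm of the foot's edge, 0.1 rad of square, 12 mm of the foot's middle, bearing on the machine (over 0.5 N). The other shims lie within 10 mm of their starts. The machine is still, level (0.015 rad) and at its height (((y of shim_nl in the frame of foot_nl below 0.0365 m and x of shim_nl in the frame of foot_nl between -0.012 and 0.012 m and angle between the x axis of shim_nl and the y axis of spindle_head, either way round below 0.1 rad and contact force between shim_nl and spindle_head above 0.5 N and distance of each of shim_nr, shim_fl, shim_fr from where it was at the start of the episode below 0.01 m) or (y of shim_nr in the frame of foot_nr above -0.0365 m and x of shim_nr in the frame of foot_nr between -0.012 and 0.012 m and angle between the x axis of shim_nr and the y axis of spindle_head, either way round below 0.1 rad and contact force between shim_nr and spindle_head above 0.5 N and distance of each of shim_nl, shim_fl, shim_fr from where it was at the start of the episode below 0.01 m) or (y of shim_fl in the frame of foot_fl below 0.0365 m and x of shim_fl in the frame of foot_fl between -0.012 and 0.012 m and angle between the x axis of shim_fl and the y axis of spindle_head, either way round below 0.1 rad and contact force between shim_fl and spindle_head above 0.5 N and distance of each of shim_nl, shim_nr, shim_fr from where it was at the start of the episode below 0.01 m) or (y of shim_fr in the frame of foot_fr above -0.0365 m and x of shim_fr in the frame of foot_fr between -0.012 and 0.012 m and angle between the x axis of shim_fr and the y axis of spindle_head, either way round below 0.1 rad and contact force between shim_fr and spindle_head above 0.5 N and distance of each of shim_nl, shim_nr, shim_fl from where it was at the start of the episode below 0.01 m)) and angle between spindle_head's own z axis and vertical below 0.015 rad and height (world z) of spindle_head between 0.004 and 0.009 m and linear speed of spindle_head below 0.01 m/s); the robot touches nothing.
It fails at once if a shim is picked up or tipped over (head point more than 12 mm higher) (height (world z) of any of shim_nl, shim_nr, shim_fl, shim_fr above 0.023 m).
It fails at once if the machine is lifted (more than 8 mm at its centre) (height (world z) of spindle_head above 0.014 m).
It fails at once if the machine is shifted by more than 12 mm (distance of spindle_head from where it was at the start of the episode above 0.012 m).
It fails at once if a bystander is moved by more than 20 mm (distance of any of wax_tin, chuck_key, gouge, turned_bowl, blank, finial, calipers from where it was at the start of the episode above 0.02 m).
It also fails if it takes over 67 s, if anything falls off the work surface, if the arm or the gripper's body presses on something with over 40 N, if the wrist force passes 120 N, or if a joint passes its speed limit or range.

## Working session

There is one attempt and no reset: what is moved stays moved. The work goes in short steps, Python scripts to look and compute and a tool call to move; the robot and the scene stay as the last step left them, time stands still between calls to the robot, and variables do not carry over. Pictures are saved under pics/ and viewed, and the job is handed in when it is done.

Besides the shell and the picture viewer there is one more tool, called after "Call:" as name([rows], argument=value, ...), one row to a line, values as JSON. arm_command: Moves the arm, as the interface text tells. Its arguments: {"type":"object","properties":{"commands":{"type":"array"}},"required":["commands"]}

```bash
mkdir -p pics; python3 - <<'E'
from rig import *
import cv2
s=read_state(); print(s)
for n in("scene","top"):
    p,d=capture(n); cv2.imwrite(f"pics/{n}0.png",cv2.cvtColor(p,cv2.COLOR_RGB2BGR)); 
    import numpy as np; np.save(f"{n}0.npy",d)
    print(camera_model(n))
print(camera_model("wrist"))
E
```

```text
{'time_s': 0.0, 'joint_positions': array([-7.98992475e+01,  3.02781846e+01,  8.21554960e+01, -2.71727126e-03,
        6.76876553e+01, -1.02291001e+01]), 'qvel': array([-0.02079581, -0.04785832,  0.04014633, -0.05869217,  0.08352453,
        0.05502733]), 'tau': array([-1.20392549e-03, -4.40050864e+01, -1.76591563e+01,  6.32253173e-02,
        5.84886339e-02, -1.75032460e-04]), 'position': array([ 0.21701189, -0.58536693,  0.22958492]), 'tcp_rot': array([[ 9.37701842e-01,  3.47440762e-01, -4.14597613e-04],
       [ 3.47440850e-01, -9.37699601e-01,  2.07719199e-03],
       [ 3.32933151e-04, -2.09183490e-03, -9.99997757e-01]]), 'force': array([-1.40052798, -0.23292204, -0.58815198]), 'moment': array([ 0.00285945,  0.00732454, -0.03769058]), 'opening': 1.0013723282463418}
{'intrinsics': array([[456.2467109 ,   0.        , 260.64048762],
       [  0.        , 456.2467109 , 191.22107033],
       [  0.        ,   0.        ,   1.        ]]), 'k1': 0.06447809159763444, 'pose': array([[ 0.598795  ,  0.68232754, -0.41937296,  1.24102304],
       [ 0.80085137, -0.50420271,  0.32313574, -0.47270
[... 429 characters left out ...]
  0.01454463, -0.02107609],
       [-0.01578478, -0.1217138 , -0.99243972,  1.04771941],
       [ 0.        ,  0.        ,  0.        ,  1.        ]])}
{'intrinsics': array([[337.77177015,   0.        , 257.00583515],
       [  0.        , 337.77177015, 195.69187854],
       [  0.        ,   0.        ,   1.        ]]), 'k1': 0.031314108855840204, 'mount': array([[ 1.36628717e-03, -9.63673610e-01, -2.67079213e-01,
         7.21429850e-02],
       [ 9.99999067e-01,  1.31452731e-03,  3.72588379e-04,
        -1.79109623e-03],
       [-7.97066910e-06, -2.67079472e-01,  9.63674507e-01,
        -1.54280611e-01],
       [ 0.00000000e+00,  0.00000000e+00,  0.00000000e+00,
         1.00000000e+00]])}
```

View pics/scene0.png

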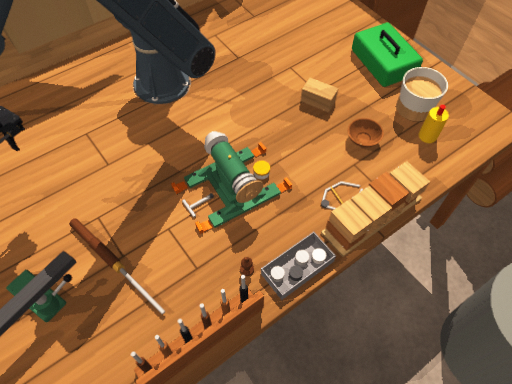

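View pics/top0.png

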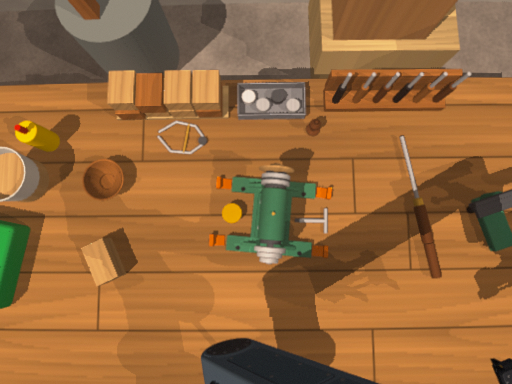

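The scene shows the green machine with its four orange shims. In the top view its centre is near (272,215), with shims at (223,183), (217,240), (325,192) and (320,251). I'll enlarge that area.

```bash
cat > h.py <<'E'
from rig import *
import numpy as np, cv2
def ray(name,u,v,pose=None):
    m=camera_model(name); K=m["intrinsics"]
    x=(u-K[0,2])/K[0,0]; y=(v-K[1,2])/K[1,1]; rd=np.hypot(x,y); r=rd
    for _ in range(20): r=rd/(1+m["k1"]*r*r)
    s=r/rd if rd>0 else 1
    P=m["pose"] if pose is None else pose
    return P[:3,3],P[:3,:3]@np.array([x*s,y*s,1])
def at_z(name,u,v,z,pose=None):
    o,d=ray(name,u,v,pose); return o+d*(z-o[2])/d[2]
def proj(name,p,pose=None):
    m=camera_model(name); P=m["pose"] if pose is None else pose
    q=np.linalg.inv(P)@np.append(p,1); x,y=q[0]/q[2],q[1]/q[2]; f=1+m["k1"]*(x*x+y*y)
    return m["intrinsics"][0,0]*x*f+m["intrinsics"][0,2], m["intrinsics"][1,1]*y*f+m["intrinsics"][1,2]
def wpose(s):
    T=np.eye(4);T[:3,:3]=s["tcp_rot"];T[:3,3]=s["position"];return T@camera_model("wrist")["mount"]
def crop(img,u0,v0,u1,v1,k,name):
    c=cv2.resize(img[v0:v1,u0:u1],None,fx=k,fy=k,interpolation=cv2.INTER_CUBIC); cv2.imwrite(name,c)
E
python3 - <<'E'
from h import *
i=cv2.imread("pics/top0.png"); crop(i,200,155,345,270,5,"pics/top0c.png")
E
```

```text
(no output)
```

View pics/top0c.png

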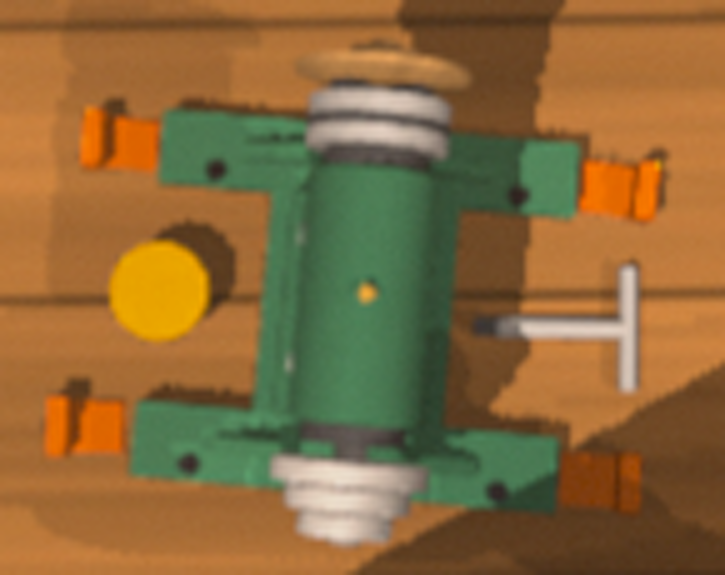

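```bash
cat >> h.py <<'E'
def fit2(M,W):
    M=np.array(M);W=np.array(W);mc=M.mean(0);wc=W.mean(0);A=M-mc;B=W-wc
    t=np.arctan2((A[:,0]*B[:,1]-A[:,1]*B[:,0]).sum(),(A*B).sum())
    R=np.array([[np.cos(t),-np.sin(t)],[np.sin(t),np.cos(t)]]);o=wc-R@mc
    return t,R,o,(W-(M@R.T+o))
E
python3 - <<'E'
from h import *
M=[(107,122),(63,122),(-63,122),(-107,122),(107,-122),(63,-122),(-63,-122),(-107,-122)]
C=[(163,108),(160,183),(135,402),(130,476),(580,143),(576,217),(557,436),(556,510)]
f=lambda c:((c[0]+.5)/5-.5+200,(c[1]+.5)/5-.5+155)
W=[at_z("top",*f(c),.02)[:2] for c in C]
t,R,o,r=fit2(np.array(M)/1000,W)
print(np.degrees(t),o,np.abs(r).max(), r.round(4).tolist())
for n,x,y in[("nl",-85,100),("nr",-85,-100),("fl",85,100),("fr",85,-100)]: print(n,R@[x/1000,y/1000]+o)
# shims head outer top edge middle z=.022
for n,a,b in[("fl",(85,107),(82,165)),("nl",(49,396),(48,454)),("fr",(660,160),(655,219)),("nr",(640,455),(638,511))]:
    p=[at_z("top",*f(c),.022)[:2] for c in(a,b)]; m=(p[0]+p[1])/2; print("shim",n,m,"len",np.hypot(*(p[0]-p[1])),"machine",R.T@(m-o), "ang",np.degrees(np.arctan2(*(p[0]-p[1])[::-1])))
s=read_state();print(s["time_s"])
E
```

```text
-5.374739319567921 [ 0.54334097 -0.05457986] 0.0024397961181288896 [[-0.0001, 0.0], [-0.0004, -0.0023], [-0.0013, 0.0005], [0.0005, -0.0007], [-0.0007, 0.0003], [-0.0001, -0.0002], [-0.0, 0.0024], [0.0021, 0.0]]
nl [0.46808163 0.05294238]
nr [ 0.44934775 -0.14617829]
fl [0.6373342  0.03701858]
fr [ 0.61860032 -0.16210209]
shim fl [0.64493181 0.10315938] len 0.034183865089867586 machine [0.08636884 0.16656167] ang -2.7219271568357097
shim nl [0.47809738 0.12270121] len 0.03291729960312389 machine [-0.08156255  0.1703903 ] ang -0.7228412784681988
shim fr [ 0.60985333 -0.22948164] len 0.03456224164161233 machine [ 0.08260287 -0.16790263] ang -6.830959933712835
shim nr [ 0.4422862  -0.21323891] len 0.0314846131849889 machine [-0.08574897 -0.16742722] ang -3.8887262989563895
0.1
```

Call:
arm_command([
  {"translation":[0,0,0],"dr":[0,0,-1],"jaw":1},
  {"translation":[0,0,0],"dr":[0,0,-1],"jaw":1},
  {"translation":[0,0,0],"dr":[0,0,-1],"jaw":1},
  {"translation":[0,0,0],"dr":[0,0,-1],"jaw":1},
  {"translation":[0,0,0],"dr":[0,0,-1],"jaw":1},
  {"translation":[0,0,0],"dr":[0,0,-1],"jaw":1},
  {"translation":[0,0,0],"dr":[0,0,-1],"jaw":1},
  {"translation":[0,0,0],"dr":[0,0,-1],"jaw":1},
  {"translation":[0,0,0],"dr":[0,0,-1],"jaw":1},
  {"translation":[0,0,0],"dr":[0,0,-1],"jaw":1},
  {"translation":[0,0,0],"dr":[0,0,-0.72],"jaw":1},
])

```text
time_s: 1.02
position: [0.2171, -0.5856, 0.2299]
tcp_rot: [[0.089, 0.996, -0.0], [0.996, -0.089, 0.001], [0.001, -0.0, -1.0]]
force: [-0.4, 0.6, -0.4]
opening: 0.246
```

```bash
cat >> h.py <<'E'
TH=np.radians(-5.37); MR=np.array([[np.cos(TH),-np.sin(TH)],[np.sin(TH),np.cos(TH)]]); MO=np.array([.54334,-.05458])
def m2w(x,y,z): return np.append(MR@[x,y]+MO,z)
def w2m(p): return np.append(MR.T@(np.array(p)[:2]-MO),p[2])
def need(x,y,z):
    s=read_state(); d=m2w(x,y,z)-s["position"]
    print("t",round(s["time_s"],2),"mach pos",w2m(s["position"]).round(4),"tool shift mm",(s["tcp_rot"].T@d*1000).round(1),"units",(s["tcp_rot"].T@d/.025).round(2),"F",s["force"].round(1),"yaw",np.degrees(np.arctan2(s["tcp_rot"][1,0],s["tcp_rot"][0,0])).round(2), "j",s["joint_positions"].round(1))
E
python3 -c "
from h import *
need(-.085,-.19,.20)"
```

```text
t 1.02 mach pos [-0.2751 -0.5592  0.2299] tool shift mm [368.2 192.   30.3] units [14.73  7.68  1.21] F [-0.4  0.6 -0.4] yaw 84.92 j [-79.9  30.3  82.1  -0.   67.7 -74.8]
```

Call:
arm_command([
  {"translation":[1,0.5,0],"dr":[0,0,0],"jaw":1},
  {"translation":[1,0.5,0],"dr":[0,0,0],"jaw":1},
  {"translation":[1,0.5,0],"dr":[0,0,0],"jaw":1},
  {"translation":[1,0.5,0],"dr":[0,0,0],"jaw":1},
  {"translation":[1,0.5,0],"dr":[0,0,0],"jaw":1},
  {"translation":[1,0.5,0],"dr":[0,0,0],"jaw":1},
  {"translation":[1,0.5,0],"dr":[0,0,0],"jaw":1},
  {"translation":[1,0.5,0],"dr":[0,0,0],"jaw":1},
  {"translation":[1,0.5,0],"dr":[0,0,0],"jaw":1},
  {"translation":[1,0.5,0],"dr":[0,0,0],"jaw":1},
  {"translation":[1,0.5,0],"dr":[0,0,0],"jaw":1},
  {"translation":[1,0.5,0],"dr":[0,0,0],"jaw":1},
])

```text
time_s: 2.02
position: [0.3948, -0.2999, 0.2303]
tcp_rot: [[0.093, 0.996, -0.0], [0.996, -0.093, 0.001], [0.001, -0.001, -1.0]]
force: [0.7, -0.5, -0.3]
opening: 0.005
```

Call:
arm_command([
  {"translation":[1,0.6,0.4],"dr":[0,0,0],"jaw":1},
  {"translation":[1,0.6,0.4],"dr":[0,0,0],"jaw":1},
  {"translation":[0.73,0.48,0.4],"dr":[0,0,0],"jaw":1},
  {"translation":[0,0,0],"dr":[0,0,0],"jaw":1},
  {"translation":[0,0,0],"dr":[0,0,0],"jaw":1},
])

```text
time_s: 2.43
position: [0.4426, -0.2361, 0.1998]
tcp_rot: [[0.09, 0.996, -0.002], [0.996, -0.09, 0.001], [0.001, -0.002, -1.0]]
force: [-0.7, 0.2, -0.2]
opening: 0.006
```

```bash
python3 -c "
from h import *
need(-.085,-.19,.20)
s=read_state();p,d=capture('wrist');np.save('w1pose.npy',wpose(s));i=cv2.cvtColor(p,cv2.COLOR_RGB2BGR);cv2.imwrite('pics/w1.png',cv2.resize(i,(768,576)))"
```

```text
t 2.43 mach pos [-0.0833 -0.1902  0.1998] tool shift mm [ 0.2 -1.7 -0.2] units [ 0.01 -0.07 -0.01] F [-0.7  0.2 -0.2] yaw 84.81 j [-40.9  23.3 101.4  -0.   55.4 -35.6]
```

View pics/w1.png

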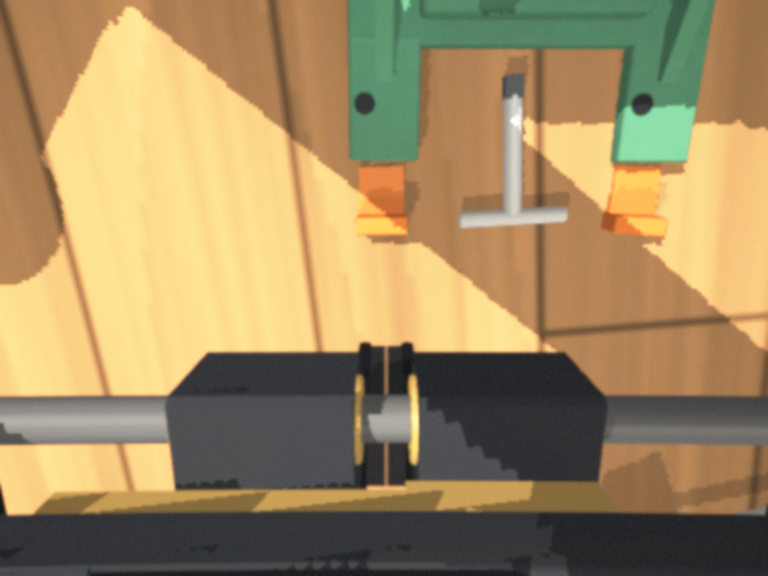

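The wrist picture shows NR's outer foot edge at (350–416,161), FR's at (613–685,162), and both right shims with the key between them.

```bash
python3 -c "
from h import *
P=np.load('w1pose.npy')
g=lambda u,v,z:w2m(at_z('wrist',(u+.5)/1.5-.5,(v+.5)/1.5-.5,z,P)).round(4)
print('NR corners',g(350,161,.02),g(416,161,.02),'FR',g(613,162,.02),g(687,162,.02))
print('shim nr outer top',g(357,217,.022),g(407,216,.022),'fr',g(604,217,.022),g(665,217,.022))
print('outer bottom-ish z0',g(358,236,.0),g(409,236,.0))
need(-.085,-.135,.10)
"
```

```text
NR corners [-0.1082 -0.1207  0.02  ] [-0.0662 -0.1205  0.02  ] FR [ 0.0584 -0.1211  0.02  ] [ 0.1043 -0.1212  0.02  ]
shim nr outer top [-0.1041 -0.1559  0.022 ] [-0.0715 -0.1551  0.022 ] fr [ 0.0562 -0.1554  0.022 ] [ 0.095  -0.1554  0.022 ]
outer bottom-ish z0 [-0.1048 -0.1718  0.    ] [-0.0689 -0.1716  0.    ]
t 2.48 mach pos [-0.0832 -0.1913  0.2003] tool shift mm [ 56.3  -1.6 100.3] units [ 2.25 -0.06  4.01] F [ 0.3 -0.1  0.1] yaw 84.72 j [-40.9  23.3 101.3  -0.   55.4 -35.6]
```

Call:
arm_command([
  {"translation":[0,0,0],"dr":[0,1,0],"jaw":1},
  {"translation":[0,0,0],"dr":[0,1,0],"jaw":1},
  {"translation":[0,0,0],"dr":[0,1,0],"jaw":1},
  {"translation":[0,0,0],"dr":[0,0.33,0],"jaw":1},
  {"translation":[0,0,0],"dr":[0,0,0],"jaw":1},
])

```text
time_s: 2.9
position: [0.4421, -0.2411, 0.2002]
tcp_rot: [[0.092, 0.995, 0.034], [0.936, -0.098, 0.339], [0.341, 0.001, -0.94]]
force: [0.3, 0.3, 0.2]
opening: 0.002
```

```bash
python3 -c "
from h import *
need(-.086,-.098,.05)
print(read_state()['tcp_rot'].round(3))
need(-.086,-.098,.036)"
```

```text
t 2.9 mach pos [-0.0833 -0.1952  0.2002] tool shift mm [ 40.1  -3.2 174.3] units [ 1.6  -0.13  6.97] F [0.3 0.3 0.2] yaw 84.38 j [-50.   28.2  95.6  15.   71.  -51.1]
[[ 0.092  0.995  0.034]
 [ 0.936 -0.098  0.339]
 [ 0.341  0.001 -0.94 ]]
t 2.9 mach pos [-0.0833 -0.1952  0.2002] tool shift mm [ 35.3  -3.2 187.5] units [ 1.41 -0.13  7.5 ] F [0.3 0.3 0.2] yaw 84.38 j [-50.   28.2  95.6  15.   71.  -51.1]
```

Call:
arm_command([
  {"translation":[0.8,-0.13,0],"dr":[0,0,0],"jaw":1},
  {"translation":[0.8,0,0.97],"dr":[0,0,0],"jaw":1},
  {"translation":[0,0,1],"dr":[0,0,0],"jaw":1},
  {"translation":[0,0,1],"dr":[0,0,0],"jaw":1},
  {"translation":[0,0,1],"dr":[0,0,0],"jaw":1},
  {"translation":[0,0,1],"dr":[0,0,0],"jaw":1},
  {"translation":[0,0,1],"dr":[0,0,0],"jaw":1},
  {"translation":[0,0,1],"dr":[0,0,0],"jaw":1},
  {"translation":[0,0,0],"dr":[0,0,0],"jaw":1},
  {"translation":[0,0,0],"dr":[0,0,0],"jaw":1},
])

```text
time_s: 3.73
position: [0.4478, -0.1399, 0.0504]
tcp_rot: [[0.088, 0.996, 0.03], [0.935, -0.093, 0.341], [0.342, -0.002, -0.94]]
force: [-0.4, 0.2, 0.7]
opening: 0.002
```

```bash
python3 -c "
from h import *
need(-.086,-.098,.036)"
```

```text
t 3.73 mach pos [-0.0871 -0.0939  0.0504] tool shift mm [-8.8  1.1 12.1] units [-0.35  0.04  0.48] F [-0.4  0.2  0.7] yaw 84.64 j [-41.6  40.2 108.1  22.4  46.2 -53.9]
```

Call:
arm_command([
  {"translation":[-0.18,0.02,0.24],"dr":[0,0,0],"jaw":1},
  {"translation":[-0.17,0.02,0.24],"dr":[0,0,0],"jaw":1},
  {"translation":[0,0,0],"dr":[0,0,0],"jaw":1},
])

```text
time_s: 3.98
position: [0.4498, -0.1461, 0.0362]
tcp_rot: [[0.088, 0.996, 0.034], [0.936, -0.094, 0.338], [0.34, 0.002, -0.94]]
force: [0.3, 0.3, 0.6]
opening: 0.004
```

Call:
arm_command([
  {"translation":[-0.014,0,0.038],"dr":[0,0,0],"jaw":1},
  {"translation":[-0.014,0,0.038],"dr":[0,0,0],"jaw":1},
  {"translation":[-0.014,0,0.038],"dr":[0,0,0],"jaw":1},
  {"translation":[-0.014,0,0.038],"dr":[0,0,0],"jaw":1},
])

```text
time_s: 4.32
position: [0.4492, -0.1446, 0.0323]
tcp_rot: [[0.088, 0.996, 0.032], [0.936, -0.093, 0.34], [0.341, 0.0, -0.94]]
force: [0.7, -0.6, -0.1]
opening: 0.005
```

Call:
arm_command([
  {"translation":[-0.014,0,0.038],"dr":[0,0,0],"jaw":1},
  {"translation":[-0.014,0,0.038],"dr":[0,0,0],"jaw":1},
])

```text
time_s: 4.48
position: [0.4492, -0.1445, 0.0306]
tcp_rot: [[0.087, 0.996, 0.032], [0.936, -0.093, 0.341], [0.342, 0.0, -0.94]]
force: [-1.5, -2.6, 13.9]
opening: 0.006
```

Call:
arm_command([
  {"translation":[0,0,0],"dr":[0,0,0],"jaw":1},
])

```text
time_s: 4.57
position: [0.4492, -0.1445, 0.0308]
tcp_rot: [[0.087, 0.996, 0.032], [0.936, -0.093, 0.341], [0.342, 0.0, -0.94]]
force: [-0.9, -1.4, 7.6]
opening: 0.007
```

Call:
arm_command([
  {"translation":[0.2,0,-0.55],"dr":[0,0,0],"jaw":1},
  {"translation":[0.2,0,-0.55],"dr":[0,0,0],"jaw":1},
  {"translation":[0,0,-0.6],"dr":[0,0,0],"jaw":1},
  {"translation":[0,0,0],"dr":[0,0,0],"jaw":1},
])

```text
time_s: 4.9
position: [0.4498, -0.1509, 0.0751]
tcp_rot: [[0.087, 0.996, 0.035], [0.937, -0.093, 0.337], [0.339, 0.004, -0.941]]
force: [-0.5, -0.2, -1.3]
opening: 0.004
```

```bash
python3 -c "
from h import *
need(.084,-.098,.068)
need(.084,-.098,.036)"
```

```text
t 4.9 mach pos [-0.0841 -0.1047  0.0751] tool shift mm [  3.6 168.1   9.5] units [0.15 6.72 0.38] F [-0.5 -0.2 -1.3] yaw 84.72 j [-42.4  37.6 106.8  21.   49.6 -52.8]
t 4.9 mach pos [-0.0841 -0.1047  0.0751] tool shift mm [ -7.2 167.9  39.6] units [-0.29  6.72  1.59] F [-0.5 -0.2 -1.3] yaw 84.72 j [-42.4  37.6 106.8  21.   49.6 -52.8]
```

Call:
arm_command([
  {"translation":[0,0.96,0],"dr":[0,0,0],"jaw":1},
  {"translation":[0,0.96,0],"dr":[0,0,0],"jaw":1},
  {"translation":[0,0.96,0],"dr":[0,0,0],"jaw":1},
  {"translation":[0,0.96,0],"dr":[0,0,0],"jaw":1},
  {"translation":[0,0.96,0],"dr":[0,0,0],"jaw":1},
  {"translation":[0,0.96,0],"dr":[0,0,0],"jaw":1},
  {"translation":[0,0.96,0],"dr":[0,0,0],"jaw":1},
  {"translation":[-0.1,0,0.5],"dr":[0,0,0],"jaw":1},
  {"translation":[-0.1,0,0.5],"dr":[0,0,0],"jaw":1},
  {"translation":[0,0,0],"dr":[0,0,0],"jaw":1},
])

```text
time_s: 5.73
position: [0.6131, -0.1592, 0.0445]
tcp_rot: [[0.089, 0.996, 0.025], [0.934, -0.092, 0.344], [0.345, -0.007, -0.939]]
force: [-0.6, 0.6, -0.4]
opening: 0.004
```

```bash
python3 -c "
from h import *
need(.084,-.098,.034)"
```

```text
t 5.73 mach pos [ 0.0792 -0.0976  0.0445] tool shift mm [-3.9  4.8  9.7] units [-0.16  0.19  0.39] F [-0.6  0.6 -0.4] yaw 84.56 j [-33.   47.7  84.2  20.4  59.9 -39.8]
```

Call:
arm_command([
  {"translation":[-0.08,0.1,0.19],"dr":[0,0,0],"jaw":1},
  {"translation":[-0.08,0.09,0.19],"dr":[0,0,0],"jaw":1},
  {"translation":[0,0,0],"dr":[0,0,0],"jaw":1},
  {"translation":[-0.014,0,0.038],"dr":[0,0,0],"jaw":1},
  {"translation":[-0.014,0,0.038],"dr":[0,0,0],"jaw":1},
])

```text
time_s: 6.15
position: [0.6209, -0.1627, 0.0362]
tcp_rot: [[0.088, 0.996, 0.032], [0.936, -0.094, 0.34], [0.341, 0.0, -0.94]]
force: [0.6, -0.9, 0.3]
opening: 0.009
```

Call:
arm_command([
  {"translation":[-0.014,0,0.038],"dr":[0,0,0],"jaw":1},
])

```text
time_s: 6.23
position: [0.621, -0.1627, 0.0353]
tcp_rot: [[0.088, 0.996, 0.033], [0.936, -0.094, 0.34], [0.341, 0.001, -0.94]]
force: [0.5, 0.1, -0.0]
opening: 0.003
```

Call:
arm_command([
  {"translation":[-0.014,0,0.038],"dr":[0,0,0],"jaw":1},
])

```text
time_s: 6.32
position: [0.621, -0.1626, 0.0343]
tcp_rot: [[0.088, 0.996, 0.032], [0.936, -0.094, 0.34], [0.341, 0.001, -0.94]]
force: [0.6, 0.9, 0.9]
opening: 0.007
```

Call:
arm_command([
  {"translation":[-0.014,0,0.038],"dr":[0,0,0],"jaw":1},
  {"translation":[-0.014,0,0.038],"dr":[0,0,0],"jaw":1},
])

```text
time_s: 6.48
position: [0.621, -0.1625, 0.032]
tcp_rot: [[0.088, 0.996, 0.032], [0.936, -0.093, 0.34], [0.342, 0.0, -0.94]]
force: [-1.0, 0.7, -0.3]
opening: 0.005
```

Call:
arm_command([
  {"translation":[-0.014,0,0.038],"dr":[0,0,0],"jaw":1},
])

```text
time_s: 6.57
position: [0.621, -0.1625, 0.031]
tcp_rot: [[0.088, 0.996, 0.032], [0.936, -0.093, 0.34], [0.342, 0.0, -0.94]]
force: [-0.4, -0.1, 1.9]
opening: 0.006
```

Call:
arm_command([
  {"translation":[-0.014,0,0.038],"dr":[0,0,0],"jaw":1},
])

```text
time_s: 6.65
position: [0.6211, -0.1626, 0.0301]
tcp_rot: [[0.088, 0.996, 0.032], [0.936, -0.093, 0.34], [0.342, 0.0, -0.94]]
force: [-0.4, -0.5, 1.4]
opening: 0.013
```

Call:
arm_command([
  {"translation":[-0.014,0,0.038],"dr":[0,0,0],"jaw":1},
])

```text
time_s: 6.73
position: [0.6211, -0.1626, 0.0292]
tcp_rot: [[0.087, 0.996, 0.032], [0.936, -0.093, 0.34], [0.342, 0.001, -0.94]]
force: [-0.4, -0.9, 3.7]
opening: 0.003
```

Call:
arm_command([
  {"translation":[-0.014,0,0.038],"dr":[0,0,0],"jaw":1},
])

```text
time_s: 6.82
position: [0.6212, -0.1627, 0.0282]
tcp_rot: [[0.087, 0.996, 0.032], [0.936, -0.093, 0.34], [0.341, 0.001, -0.94]]
force: [0.8, -0.4, 3.5]
opening: 0.002
```

Call:
arm_command([
  {"translation":[-0.014,0,0.038],"dr":[0,0,0],"jaw":1},
])

```text
time_s: 6.9
position: [0.6212, -0.1627, 0.0271]
tcp_rot: [[0.088, 0.996, 0.033], [0.936, -0.093, 0.34], [0.341, 0.001, -0.94]]
force: [0.3, -0.7, 2.5]
opening: 0.006
```

FR is sinking under about 3 N, so I'll press a bit further and hold.

Call:
arm_command([
  {"translation":[-0.014,0,0.038],"dr":[0,0,0],"jaw":1},
  {"translation":[-0.007,0,0.02],"dr":[0,0,0],"jaw":1},
  {"translation":[0,0,0],"dr":[0,0,0],"jaw":1},
  {"translation":[0,0,0],"dr":[0,0,0],"jaw":1},
])

```text
time_s: 7.23
position: [0.6213, -0.1628, 0.0258]
tcp_rot: [[0.088, 0.996, 0.033], [0.936, -0.093, 0.34], [0.341, 0.001, -0.94]]
force: [-0.4, -0.9, 4.9]
opening: 0.003
```

Call:
arm_command([
  {"translation":[0.03,0,-0.08],"dr":[0,0,0],"jaw":1},
  {"translation":[0.03,0,-0.08],"dr":[0,0,0],"jaw":1},
  {"translation":[0.1,0,-0.3],"dr":[0,0,0],"jaw":1},
  {"translation":[0,0,-1],"dr":[0,0,0],"jaw":1},
  {"translation":[0,0,-1],"dr":[0,0,0],"jaw":1},
  {"translation":[-1,0,-1],"dr":[0,-1,0],"jaw":1},
  {"translation":[-1,0,-1],"dr":[0,-1,0],"jaw":1},
  {"translation":[-1,0,-0.5],"dr":[0,-1,0],"jaw":1},
  {"translation":[-1,0,0],"dr":[0,-0.3,0],"jaw":1},
  {"translation":[0,0,0],"dr":[0,0,0],"jaw":1},
  {"translation":[0,0,0],"dr":[0,0,0],"jaw":1},
])

```text
time_s: 8.15
position: [0.6081, -0.2927, 0.1256]
tcp_rot: [[0.094, 0.996, -0.0], [0.996, -0.094, 0.005], [0.005, -0.001, -1.0]]
force: [0.7, 0.4, -0.4]
opening: 0.005
```

```bash
python3 -c "
from h import *
need(.083,-.19,.08)
s=read_state();print(s['tcp_rot'].round(3));p,d=capture('wrist');np.save('w2pose.npy',wpose(s));i=cv2.cvtColor(p,cv2.COLOR_RGB2BGR);cv2.imwrite('pics/w2.png',cv2.resize(i,(768,576)))
p,d=capture('top');i=cv2.cvtColor(p,cv2.COLOR_RGB2BGR);cv2.imwrite('pics/top2.png',i);crop(i,200,155,345,270,5,'pics/top2c.png')"
```

```text
t 8.15 mach pos [ 0.0868 -0.231   0.1256] tool shift mm [40.8 -3.8 45.8] units [ 1.63 -0.15  1.83] F [ 0.7  0.4 -0.4] yaw 84.58 j [-35.3  40.9  79.2   0.2  60.  -30. ]
[[ 0.094  0.996 -0.   ]
 [ 0.996 -0.094  0.005]
 [ 0.005 -0.001 -1.   ]]
```

View pics/w2.png

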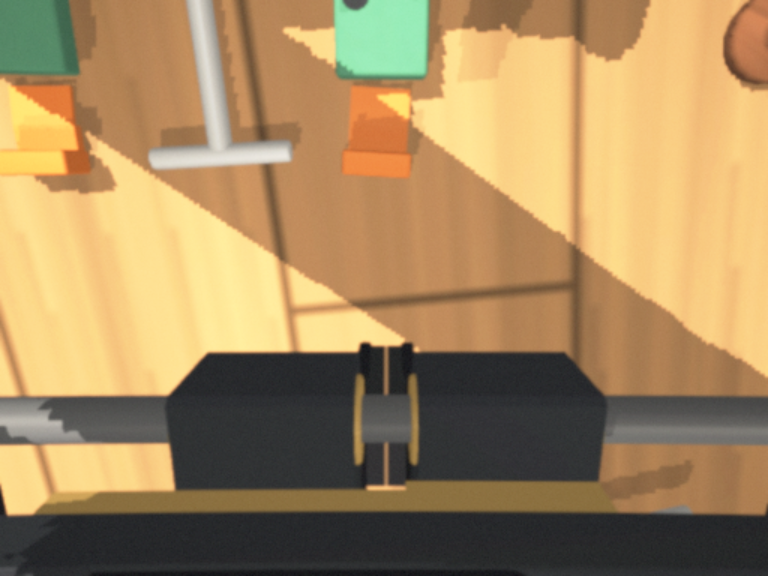

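View pics/top2c.png

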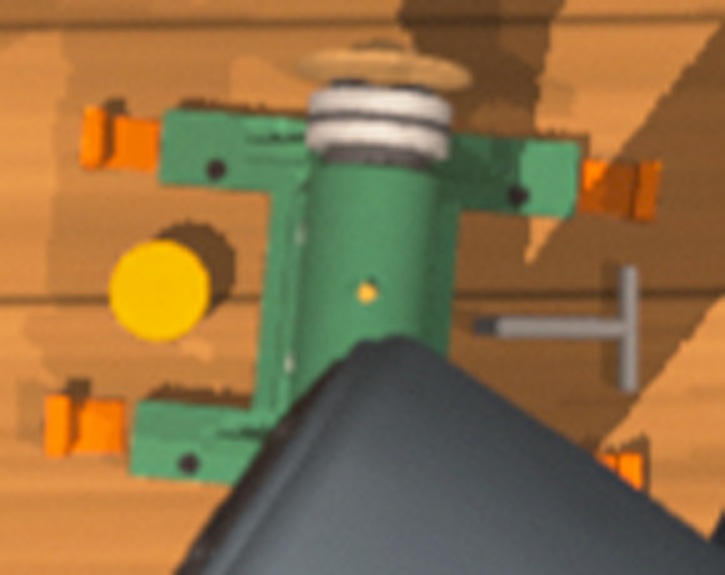

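The machine hasn't moved in the top view. The wrist view shows FR's foot edge at (337–428,77) and its shim head at (343–411,150–176).

```bash
python3 -c "
from h import *
P=np.load('w2pose.npy')
g=lambda u,v,z:w2m(at_z('wrist',(u+.5)/1.5-.5,(v+.5)/1.5-.5,z,P)).round(4)
print('FR corners',g(337,76,.02),g(429,76,.02))
print('head in top',g(345,150,.022),g(412,151,.022),'out bottom',g(342,173,.0),g(409,177,.0),'out top',g(343,172,.022),g(411,176,.022))
print('tongue',g(351,86,.004),g(410,86,.004))
i=cv2.imread('pics/w2.png');crop(i,310,50,450,190,5,'pics/w2c.png')
"
```

```text
FR corners [ 0.0621 -0.1213  0.02  ] [ 0.1057 -0.1213  0.02  ]
head in top [ 0.0653 -0.1549  0.022 ] [ 0.098  -0.1554  0.022 ] out bottom [ 0.0617 -0.1665  0.    ] [ 0.0977 -0.1686  0.    ] out top [ 0.064  -0.1653  0.022 ] [ 0.0977 -0.1672  0.022 ]
tongue [ 0.0676 -0.1237  0.004 ] [ 0.0974 -0.1237  0.004 ]
```

View pics/w2c.png

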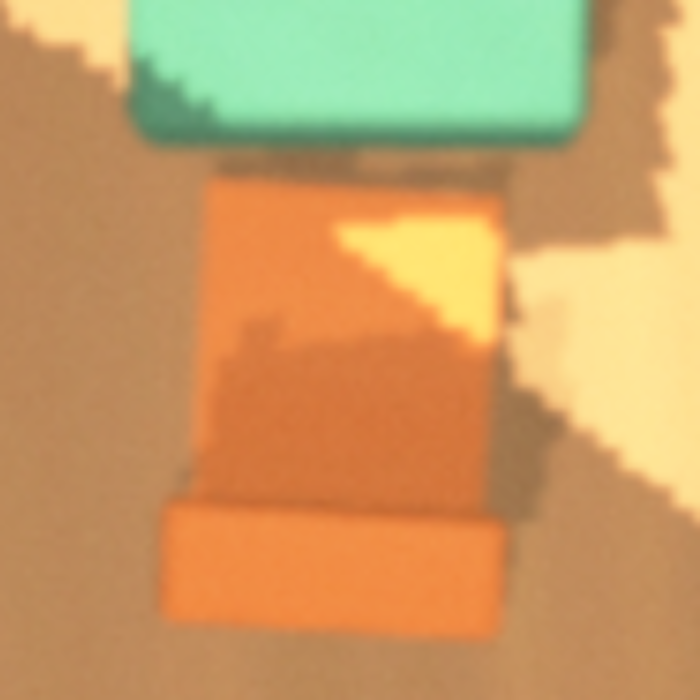

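```bash
python3 -c "
from h import *
need(.082,-.205,.014)"
```

```text
t 8.25 mach pos [ 0.0865 -0.23    0.1248] tool shift mm [ 24.4  -4.2 110.9] units [ 0.98 -0.17  4.44] F [ 0.7  0.5 -0.2] yaw 84.63 j [-35.2  41.   79.3   0.2  60.  -30. ]
```

Call:
arm_command([
  {"translation":[0.3,-0.17,0.9],"dr":[0,0,0],"jaw":1},
  {"translation":[0.34,0,0.9],"dr":[0,0,0],"jaw":1},
  {"translation":[0.34,0,0.9],"dr":[0,0,0],"jaw":1},
  {"translation":[0,0,0.9],"dr":[0,0,0],"jaw":1},
  {"translation":[0,0,0.5],"dr":[0,0,0],"jaw":1},
  {"translation":[0,0,0.34],"dr":[0,0,0],"jaw":1},
  {"translation":[0,0,0],"dr":[0,0,0],"jaw":1},
  {"translation":[0,0,0],"dr":[0,0,0],"jaw":1},
])

```text
time_s: 8.92
position: [0.607, -0.2679, 0.0147]
tcp_rot: [[0.093, 0.996, 0.0], [0.996, -0.093, 0.003], [0.003, -0.0, -1.0]]
force: [0.3, 0.0, 0.8]
opening: 0.002
```

```bash
python3 -c "
from h import *
need(.082,-.180,.014)
s=read_state();p,d=capture('wrist');i=cv2.cvtColor(p,cv2.COLOR_RGB2BGR);cv2.imwrite('pics/w3.png',cv2.resize(i,(768,576)))"
```

```text
t 8.92 mach pos [ 0.0833 -0.2065  0.0147] tool shift mm [26.5 -1.3  0.8] units [ 1.06 -0.05  0.03] F [0.3 0.  0.8] yaw 84.64 j [-33.5  48.9  83.7   0.2  47.6 -28.3]
```

View pics/w3.png

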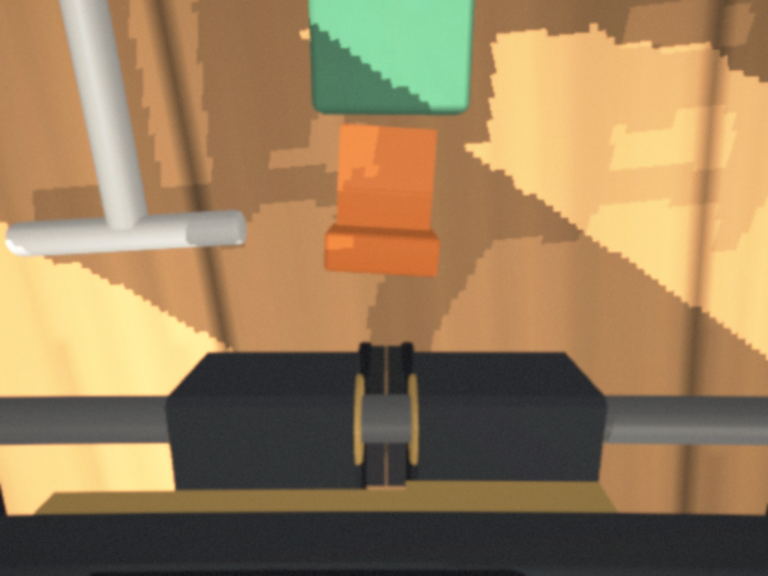

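Call:
arm_command([
  {"translation":[0.4,-0.05,0],"dr":[0,0,0],"jaw":1},
  {"translation":[0.4,0,0],"dr":[0,0,0],"jaw":1},
  {"translation":[0.2,0,0],"dr":[0,0,0],"jaw":1},
  {"translation":[0.15,0,0],"dr":[0,0,0],"jaw":1},
  {"translation":[0.1,0,0],"dr":[0,0,0],"jaw":1},
  {"translation":[0.1,0,0],"dr":[0,0,0],"jaw":1},
])

```text
time_s: 9.47
position: [0.609, -0.2337, 0.0152]
tcp_rot: [[0.093, 0.996, 0.001], [0.996, -0.093, 0.003], [0.003, 0.001, -1.0]]
force: [-0.6, -0.9, 0.1]
opening: 0.005
```

Call:
arm_command([
  {"translation":[0.1,0,0],"dr":[0,0,0],"jaw":1},
  {"translation":[0.1,0,0],"dr":[0,0,0],"jaw":1},
])

```text
time_s: 9.63
position: [0.6093, -0.2291, 0.0149]
tcp_rot: [[0.093, 0.996, 0.001], [0.996, -0.093, 0.003], [0.003, 0.0, -1.0]]
force: [0.1, 0.1, 0.1]
opening: 0.01
```

```bash
python3 -c "
from h import *
need(.083,-.1435,.014)
s=read_state();p,d=capture('wrist');i=cv2.cvtColor(p,cv2.COLOR_RGB2BGR);cv2.imwrite('pics/w4.png',cv2.resize(i,(768,576)))"
```

```text
t 9.63 mach pos [ 0.082  -0.1675  0.0149] tool shift mm [24.  1.  1.] units [0.96 0.04 0.04] F [0.1 0.1 0.1] yaw 84.64 j [-30.5  48.2  85.7   0.2  46.2 -25.3]
```

View pics/w4.png

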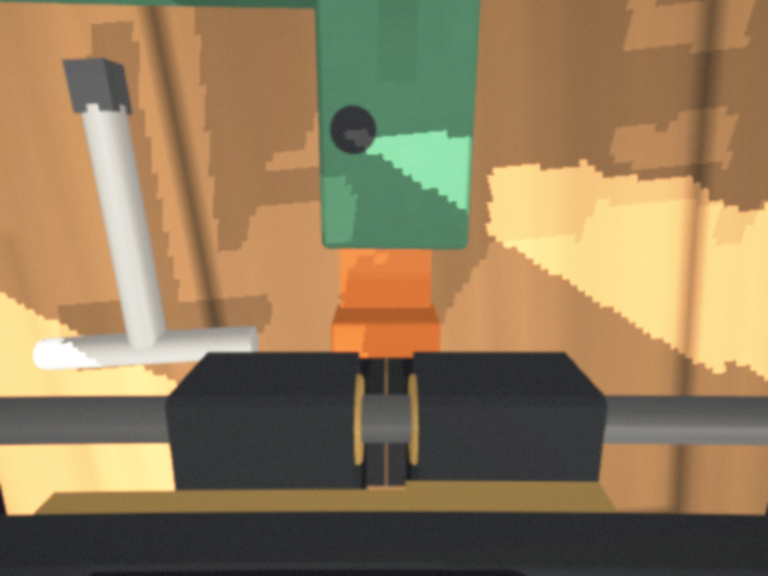

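The shim has squared up (head columns 333–440) and its nose is starting under the foot. I'll keep pushing.

Call:
arm_command([
  {"translation":[0.1,0,0],"dr":[0,0,0],"jaw":1},
  {"translation":[0.1,0,0],"dr":[0,0,0],"jaw":1},
])

```text
time_s: 9.85
position: [0.6096, -0.2242, 0.0148]
tcp_rot: [[0.094, 0.996, 0.0], [0.996, -0.094, 0.003], [0.003, 0.0, -1.0]]
force: [0.3, 0.7, 0.3]
opening: 0.004
```

Call:
arm_command([
  {"translation":[0.1,0,0],"dr":[0,0,0],"jaw":1},
  {"translation":[0.1,0,0],"dr":[0,0,0],"jaw":1},
])

```text
time_s: 10.02
position: [0.61, -0.219, 0.0148]
tcp_rot: [[0.094, 0.996, 0.0], [0.996, -0.094, 0.003], [0.003, -0.0, -1.0]]
force: [-0.2, -0.4, -0.4]
opening: 0.004
```

Call:
arm_command([
  {"translation":[0.1,0,0],"dr":[0,0,0],"jaw":1},
  {"translation":[0.1,0,0],"dr":[0,0,0],"jaw":1},
])

```text
time_s: 10.18
position: [0.6109, -0.2152, 0.0152]
tcp_rot: [[0.092, 0.996, 0.001], [0.996, -0.093, 0.001], [0.001, 0.001, -1.0]]
force: [-0.2, -4.7, 1.0]
opening: 0.006
```

```bash
python3 -c "
from h import *
need(.083,-.1435,.014)
s=read_state();p,d=capture('wrist');i=cv2.cvtColor(p,cv2.COLOR_RGB2BGR);cv2.imwrite('pics/w5.png',cv2.resize(i,(768,576)))"
```

```text
t 10.18 mach pos [ 0.0823 -0.1536  0.0152] tool shift mm [10.1  0.7  1.3] units [0.4  0.03 0.05] F [-0.2 -4.7  1. ] yaw 84.69 j [-29.3  48.   86.3   0.1  45.7 -24.1]
```

View pics/w5.png

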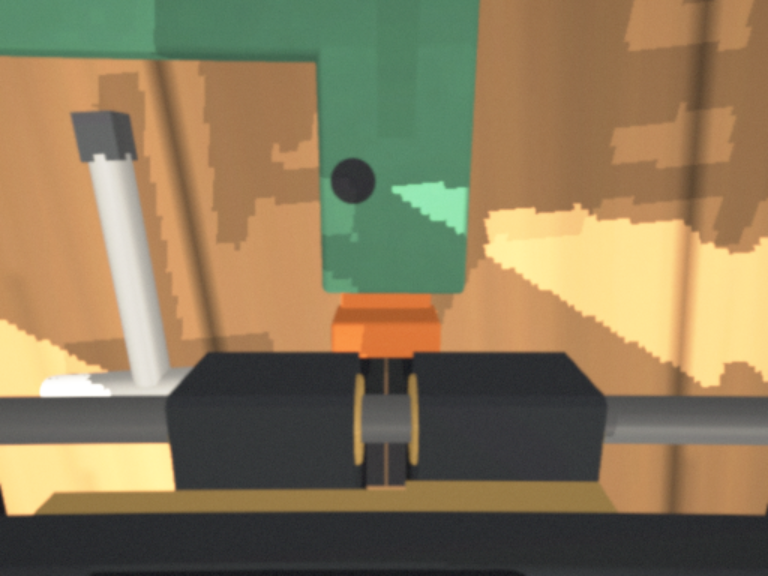

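Call:
arm_command([
  {"translation":[0.1,0,0],"dr":[0,0,0],"jaw":1},
])

```text
time_s: 10.32
position: [0.6113, -0.2134, 0.0154]
tcp_rot: [[0.093, 0.996, 0.002], [0.996, -0.093, 0.0], [0.0, 0.002, -1.0]]
force: [-2.2, -6.7, 0.3]
opening: 0.005
```

Call:
arm_command([
  {"translation":[0.1,0,0],"dr":[0,0,0],"jaw":1},
])

```text
time_s: 10.4
position: [0.6117, -0.2117, 0.0155]
tcp_rot: [[0.092, 0.996, 0.002], [0.996, -0.092, -0.001], [-0.001, 0.002, -1.0]]
force: [-2.4, -10.0, 1.1]
opening: 0.004
```

Call:
arm_command([
  {"translation":[0.08,0,0],"dr":[0,0,0],"jaw":1},
])

```text
time_s: 10.48
position: [0.612, -0.2108, 0.0157]
tcp_rot: [[0.091, 0.996, 0.003], [0.996, -0.091, -0.003], [-0.003, 0.003, -1.0]]
force: [-3.1, -13.7, 0.2]
opening: 0.007
```

```bash
python3 -c "
from h import *
need(.083,-.1435,.014)
s=read_state();p,d=capture('wrist');i=cv2.cvtColor(p,cv2.COLOR_RGB2BGR);i=cv2.resize(i,(768,576));crop(i,300,250,480,370,4,'pics/w6.png')"
```

```text
t 10.48 mach pos [ 0.083  -0.1491  0.0157] tool shift mm [5.6 0.  1.7] units [0.22 0.   0.07] F [ -3.1 -13.7   0.2] yaw 84.77 j [-28.8  47.9  86.4  -0.1  45.4 -23.5]
```

View pics/w6.png

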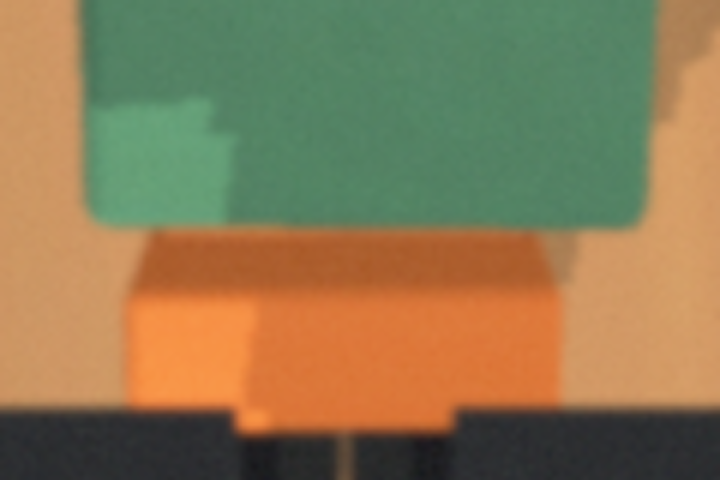

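Call:
arm_command([
  {"translation":[0,0,0],"dr":[0,0,0],"jaw":1},
])

```text
time_s: 10.62
position: [0.612, -0.2108, 0.0156]
tcp_rot: [[0.092, 0.996, 0.003], [0.996, -0.092, -0.003], [-0.002, 0.003, -1.0]]
force: [-2.1, -9.7, 1.6]
opening: 0.005
```

```bash
python3 -c "
from h import *
need(.083,-.1435,.014)
s=read_state();p,d=capture('wrist');i=cv2.cvtColor(p,cv2.COLOR_RGB2BGR);cv2.imwrite('pics/w7.png',cv2.resize(i,(768,576)));np.save('w7pose.npy',wpose(s))
p,d=capture('top');i=cv2.cvtColor(p,cv2.COLOR_RGB2BGR);crop(i,200,155,345,270,5,'pics/top7c.png')
need(.083,-.1435,.014)
a=cv2.cvtColor(cv2.imread('pics/top0.png'),cv2.COLOR_BGR2GRAY).astype(np.float32);b=cv2.cvtColor(i,cv2.COLOR_BGR2GRAY).astype(np.float32)
for n,(u0,v0,u1,v1) in dict(fl=(225,170,258,200),disc=(255,160,300,186)).items():
    print(n,cv2.phaseCorrelate(a[v0:v1,u0:u1],b[v0:v1,u0:u1]))
"
```

```text
t 10.62 mach pos [ 0.083  -0.1491  0.0156] tool shift mm [5.6 0.  1.5] units [0.22 0.   0.06] F [-2.1 -9.7  1.6] yaw 84.73 j [-28.8  47.9  86.4  -0.1  45.5 -23.5]
t 10.72 mach pos [ 0.083  -0.1491  0.0155] tool shift mm [5.6 0.  1.5] units [0.22 0.   0.06] F [-1.9 -9.3  0.8] yaw 84.71 j [-28.9  47.9  86.4  -0.1  45.5 -23.5]
fl ((0.4786522659877477, -0.5449819586985587), 0.33390632028932926)
disc ((0.4106969008952177, 0.553211857098173), 0.9179782675126943)
```

View pics/top7c.png

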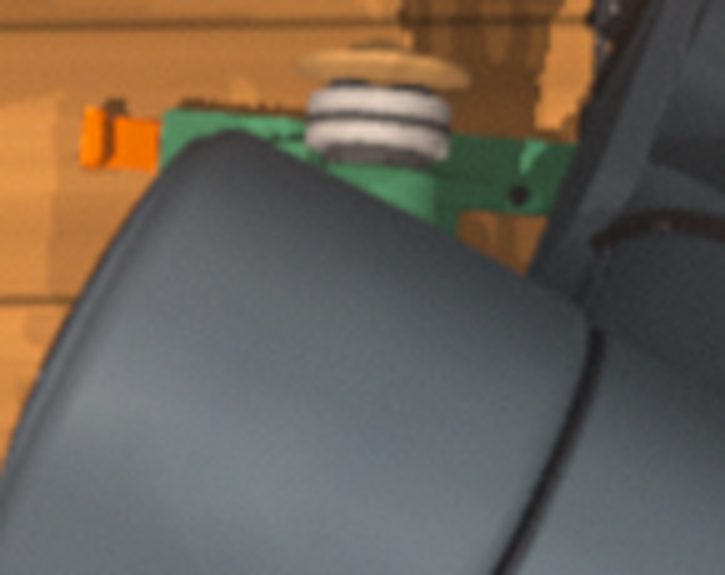

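View pics/w7.png

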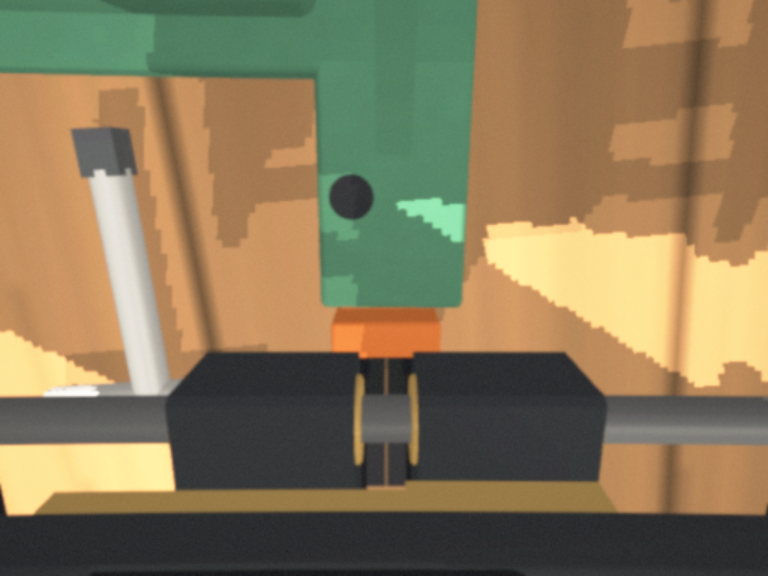

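```bash
python3 -c "
from h import *
P=np.load('w7pose.npy')
g=lambda u,v,z:w2m(at_z('wrist',(u+.5)/1.5-.5,(v+.5)/1.5-.5,z,P)).round(4)
print('FR corners',g(322,306,.02),g(462,306,.02),'head in top',g(332,323,.022),g(440,323,.022), 'inner corner of foot',g(317,77,.02))
P=np.load('w2pose.npy')
print(g(337,76,.02))
"
```

```text
FR corners [ 0.0618 -0.1203  0.02  ] [ 0.105  -0.1202  0.02  ] head in top [ 0.065  -0.1252  0.022 ] [ 0.0982 -0.1251  0.022 ] inner corner of foot [ 0.0626 -0.0551  0.02  ]
[ 0.0621 -0.1213  0.02  ]
```

Call:
arm_command([
  {"translation":[0.04,0,0],"dr":[0,0,0],"jaw":1},
  {"translation":[0.04,0,0],"dr":[0,0,0],"jaw":1},
])

```text
time_s: 10.88
position: [0.6124, -0.21, 0.0157]
tcp_rot: [[0.092, 0.996, 0.003], [0.996, -0.092, -0.004], [-0.004, 0.004, -1.0]]
force: [-1.4, -13.3, -1.3]
opening: 0.005
```

Call:
arm_command([
  {"translation":[0,0,0],"dr":[0,0,0],"jaw":1},
])

```text
time_s: 10.97
position: [0.6125, -0.2098, 0.0157]
tcp_rot: [[0.092, 0.996, 0.004], [0.996, -0.092, -0.004], [-0.004, 0.004, -1.0]]
force: [-2.3, -12.1, -0.9]
opening: 0.004
```

```bash
python3 -c "
from h import *
need(.083,-.1435,.014)
s=read_state();p,d=capture('wrist');i=cv2.cvtColor(p,cv2.COLOR_RGB2BGR);i=cv2.resize(i,(768,576));np.save('w8pose.npy',wpose(s))
cv2.imwrite('pics/w8.png',i);crop(i,300,250,480,370,4,'pics/w8c.png')
"
```

```text
t 10.97 mach pos [ 0.0834 -0.1481  0.0157] tool shift mm [ 4.6 -0.4  1.7] units [ 0.18 -0.02  0.07] F [ -2.3 -12.1  -0.9] yaw 84.73 j [-28.7  47.9  86.5  -0.2  45.3 -23.4]
```

View pics/w8c.png

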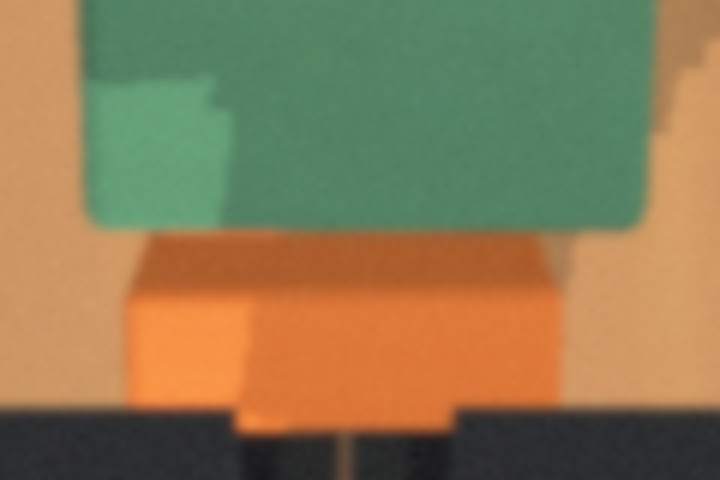

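The gap is still about 4.5 mm at 12 N. The tool is deflecting so that it probably bears on the head's upper edge, which could jam the shim. I'll back off, tilt so the tip leads and pushes low, then try again.

Call:
arm_command([
  {"translation":[-0.2,0,0],"dr":[0,0,0],"jaw":1},
  {"translation":[-0.2,0,0],"dr":[0,0.4,0],"jaw":1},
  {"translation":[0,0,0],"dr":[0,0.4,0],"jaw":1},
  {"translation":[0,0,0],"dr":[0,0,0],"jaw":1},
  {"translation":[0,0,0],"dr":[0,0,0],"jaw":1},
])

```text
time_s: 11.43
position: [0.6101, -0.2151, 0.0147]
tcp_rot: [[0.095, 0.995, 0.008], [0.992, -0.095, 0.087], [0.087, -0.001, -0.996]]
force: [-0.3, 0.5, 0.1]
opening: 0.009
```

```bash
python3 -c "
from h import *
need(.083,-.1435,.014)
s=read_state();p,d=capture('wrist');i=cv2.cvtColor(p,cv2.COLOR_RGB2BGR);i=cv2.resize(i,(768,576));np.save('w9pose.npy',wpose(s))
cv2.imwrite('pics/w9.png',i)
P=np.load('w8pose.npy')
g=lambda u,v,z:w2m(at_z('wrist',(u+.5)/1.5-.5,(v+.5)/1.5-.5,z,P)).round(4)
print('w8 FR',g(322,307,.02),g(462,307,.02),'head',g(332,323,.022))
"
```

```text
t 11.43 mach pos [ 0.0815 -0.1535  0.0147] tool shift mm [9.9 1.5 1.5] units [0.4  0.06 0.06] F [-0.3  0.5  0.1] yaw 84.56 j [-31.4  48.5  85.3   6.   48.7 -30. ]
w8 FR [ 0.0622 -0.1197  0.02  ] [ 0.1055 -0.1196  0.02  ] head [ 0.0654 -0.1242  0.022 ]
```

View pics/w9.png

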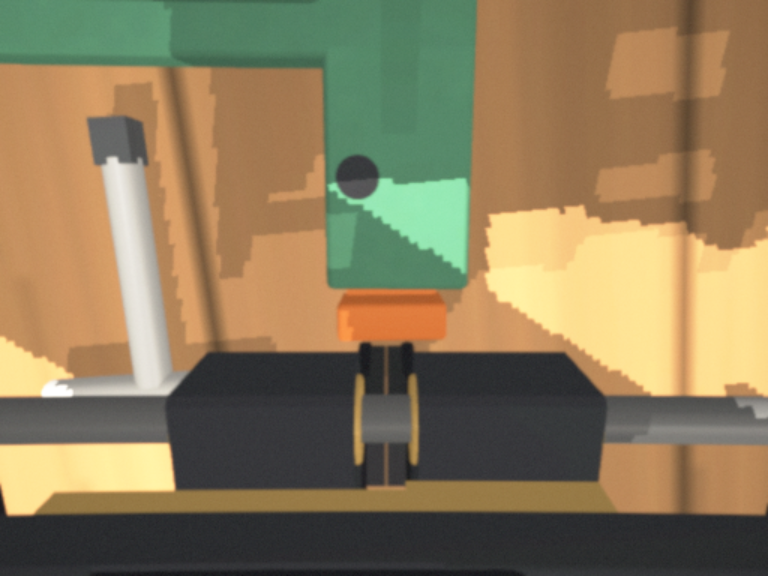

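Call:
arm_command([
  {"translation":[0.1,0.08,0.03],"dr":[0,0,0],"jaw":1},
  {"translation":[0.06,0,0.02],"dr":[0,0,0],"jaw":1},
  {"translation":[0.04,0,0.004],"dr":[0,0,0],"jaw":1},
  {"translation":[0.04,0,0.004],"dr":[0,0,0],"jaw":1},
  {"translation":[0.04,0,0.004],"dr":[0,0,0],"jaw":1},
])

```text
time_s: 11.9
position: [0.6134, -0.2102, 0.0143]
tcp_rot: [[0.091, 0.996, 0.009], [0.992, -0.091, 0.082], [0.082, 0.001, -0.997]]
force: [-1.7, -8.0, -0.2]
opening: 0.006
```

Call:
arm_command([
  {"translation":[0.04,0,0.004],"dr":[0,0,0],"jaw":1},
  {"translation":[0,0,0],"dr":[0,0,0],"jaw":1},
])

```text
time_s: 12.07
position: [0.6136, -0.2096, 0.0143]
tcp_rot: [[0.091, 0.996, 0.009], [0.992, -0.092, 0.082], [0.082, 0.002, -0.997]]
force: [-2.2, -7.9, -0.2]
opening: 0.002
```

```bash
cat > look.py <<'E'
from h import *
import sys
need(.083,-.1435,.014)
s=read_state();p,d=capture('wrist');i=cv2.cvtColor(p,cv2.COLOR_RGB2BGR);i=cv2.resize(i,(768,576));n=sys.argv[1];np.save(f'{n}pose.npy',wpose(s))
cv2.imwrite(f'pics/{n}.png',i);crop(i,300,250,480,370,4,f'pics/{n}c.png')
E
python3 look.py w10
```

```text
t 12.07 mach pos [ 0.0845 -0.1477  0.0143] tool shift mm [ 4.2 -1.5  0.7] units [ 0.17 -0.06  0.03] F [-2.2 -7.9 -0.2] yaw 84.76 j [-30.7  48.5  85.2   5.7  48.4 -29.4]
```

View pics/w10c.png

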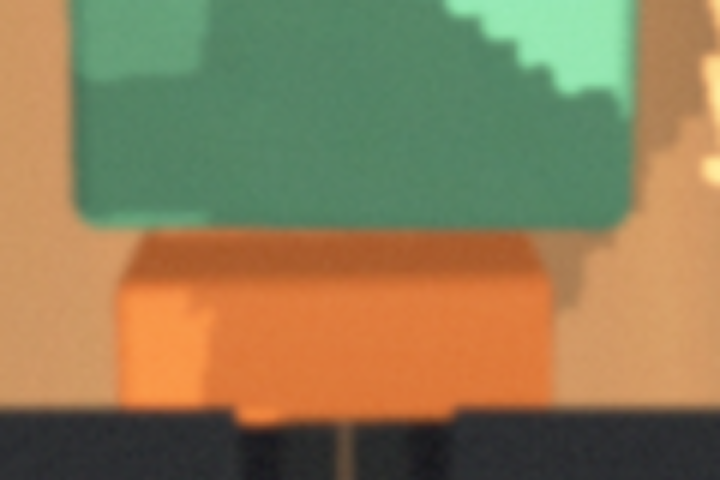

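Pushing low works: the gap is down to about 3.5 mm at 8 N.

Call:
arm_command([
  {"translation":[0.04,0,0.004],"dr":[0,0,0],"jaw":1},
  {"translation":[0.04,0,0.004],"dr":[0,0,0],"jaw":1},
])

```text
time_s: 12.28
position: [0.6139, -0.2083, 0.0143]
tcp_rot: [[0.091, 0.996, 0.01], [0.993, -0.092, 0.081], [0.081, 0.002, -0.997]]
force: [-2.8, -8.8, -0.6]
opening: 0.006
```

```bash
python3 look.py w11
```

```text
t 12.28 mach pos [ 0.0847 -0.1464  0.0143] tool shift mm [ 2.9 -1.7  0.5] units [ 0.11 -0.07  0.02] F [-2.8 -8.8 -0.6] yaw 84.76 j [-30.6  48.5  85.3   5.7  48.3 -29.2]
```

View pics/w11c.png

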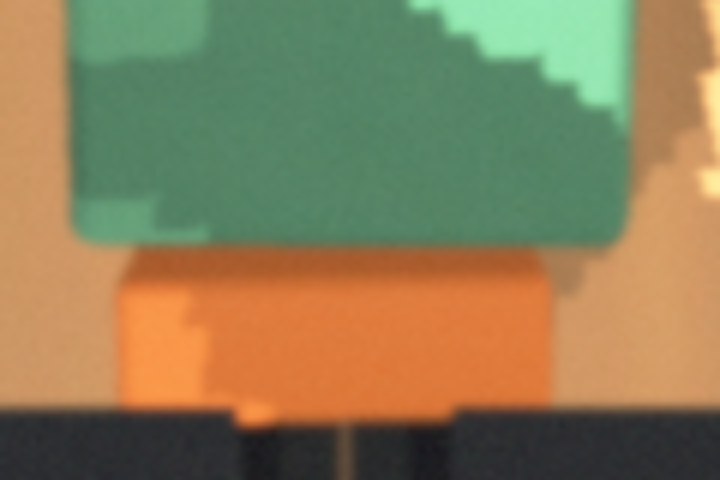

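Call:
arm_command([
  {"translation":[0.04,0,0.004],"dr":[0,0,0],"jaw":1},
  {"translation":[0.04,0,0.004],"dr":[0,0,0],"jaw":1},
])

```text
time_s: 12.5
position: [0.6142, -0.2068, 0.0142]
tcp_rot: [[0.091, 0.996, 0.01], [0.993, -0.091, 0.08], [0.08, 0.003, -0.997]]
force: [-2.3, -11.0, -0.8]
opening: 0.007
```

```bash
python3 look.py w12
```

```text
t 12.5 mach pos [ 0.0848 -0.1449  0.0142] tool shift mm [ 1.4 -1.8  0.3] units [ 0.05 -0.07  0.01] F [ -2.3 -11.   -0.8] yaw 84.77 j [-30.4  48.5  85.4   5.7  48.2 -29.1]
```

View pics/w12c.png

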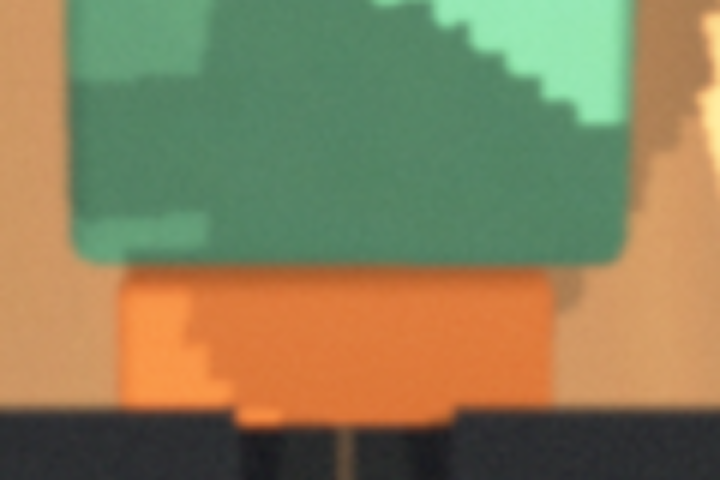

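Call:
arm_command([
  {"translation":[0.04,0,0.004],"dr":[0,0,0],"jaw":1},
  {"translation":[0,0,0],"dr":[0,0,0],"jaw":1},
])

```text
time_s: 12.72
position: [0.6141, -0.2067, 0.0142]
tcp_rot: [[0.09, 0.996, 0.01], [0.993, -0.091, 0.078], [0.079, 0.003, -0.997]]
force: [-2.4, -11.9, -1.1]
opening: 0.005
```

Call:
arm_command([
  {"translation":[0.04,0,0.004],"dr":[0,0,0],"jaw":1},
  {"translation":[0,0,0],"dr":[0,0,0],"jaw":1},
])

```text
time_s: 12.88
position: [0.6141, -0.2066, 0.0142]
tcp_rot: [[0.09, 0.996, 0.01], [0.993, -0.091, 0.077], [0.077, 0.003, -0.997]]
force: [-3.5, -13.3, -1.5]
opening: 0.004
```

```bash
python3 look.py w13
```

```text
t 12.88 mach pos [ 0.0847 -0.1447  0.0142] tool shift mm [ 1.2 -1.7  0.3] units [ 0.05 -0.07  0.01] F [ -3.5 -13.3  -1.5] yaw 84.82 j [-30.4  48.4  85.4   5.5  48.  -28.9]
```

View pics/w13c.png

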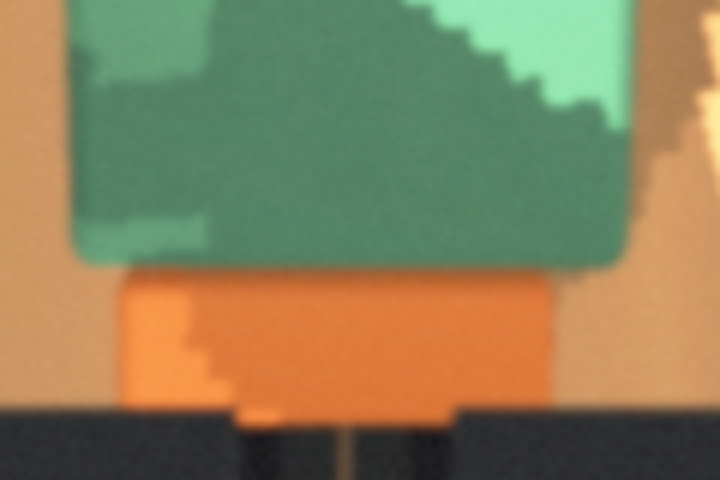

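The push force is rising with no further motion, so the shim is home. Retreating to verify.

Call:
arm_command([
  {"translation":[-0.1,0,0],"dr":[0,0,0],"jaw":1},
  {"translation":[-0.3,0,0],"dr":[0,0,0],"jaw":1},
  {"translation":[-0.6,0,0],"dr":[0,0,0],"jaw":1},
  {"translation":[-0.8,0,-0.2],"dr":[0,0,0],"jaw":1},
  {"translation":[-0.8,0,-1],"dr":[0,-0.8,0],"jaw":1},
  {"translation":[0,0,-1],"dr":[0,0,0],"jaw":1},
  {"translation":[0,0,-1],"dr":[0,0,0],"jaw":1},
  {"translation":[0,0,-1],"dr":[0,0,0],"jaw":1},
  {"translation":[0,0,0],"dr":[0,0,0],"jaw":1},
])

```text
time_s: 13.68
position: [0.6105, -0.2706, 0.1185]
tcp_rot: [[0.093, 0.996, 0.009], [0.996, -0.093, -0.002], [-0.001, 0.009, -1.0]]
force: [0.1, -0.9, 0.6]
opening: 0.007
```

```bash
python3 look.py w14; python3 -c "
from h import *
p,d=capture('top');i=cv2.cvtColor(p,cv2.COLOR_RGB2BGR);crop(i,200,155,345,270,5,'pics/top14c.png')"
```

```text
t 13.68 mach pos [ 0.0871 -0.2088  0.1185] tool shift mm [ 65.4  -5.  104.4] units [ 2.62 -0.2   4.18] F [ 0.1 -0.9  0.6] yaw 84.64 j [-33.6  40.7  81.2   0.2  57.6 -28.3]
```

View pics/w14.png

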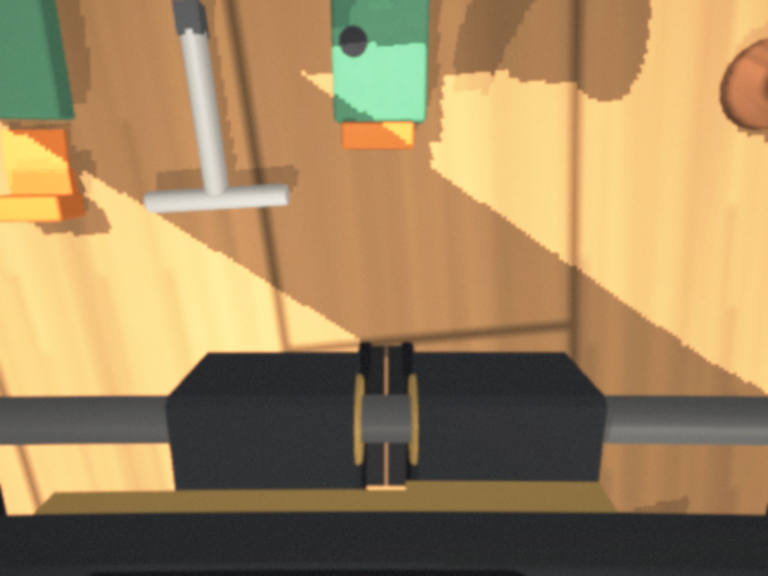

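View pics/top14c.png

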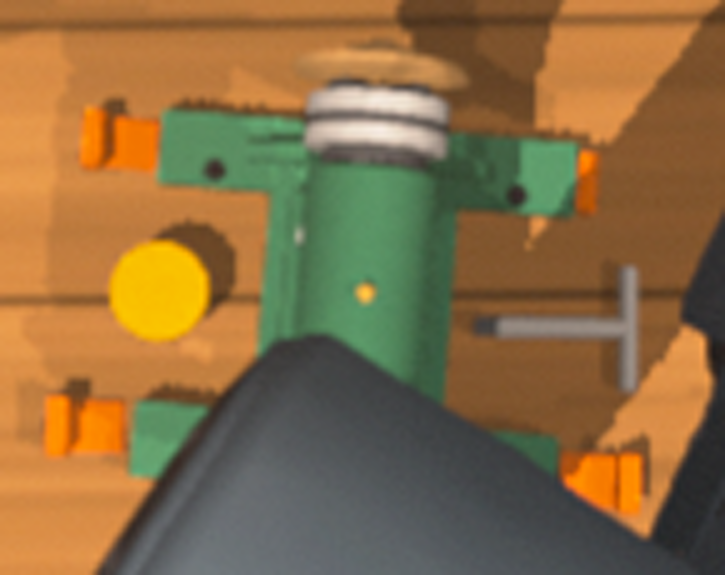

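The FR head now sits flush against its foot: foot edge at row 122, head at rows 123–148. The other shims, the tin and the key look unmoved. I'll check the numbers.

```bash
python3 -c "
from h import *
P=np.load('w14pose.npy')
g=lambda u,v,z:w2m(at_z('wrist',(u+.5)/1.5-.5,(v+.5)/1.5-.5,z,P)).round(4)
print('foot',g(334,122,.02),g(425,122,.02),'head in',g(342,124,.022),g(413,124,.022),'head out',g(343,148,.022),g(413,148,.022))
p,d=capture('scene');i=cv2.cvtColor(p,cv2.COLOR_RGB2BGR);crop(i,165,120,305,245,5,'pics/sc14.png')
i=cv2.imread('pics/w14.png');crop(i,310,90,450,170,5,'pics/w14c.png')"
```

```text
foot [ 0.062  -0.1207  0.02  ] [ 0.1049 -0.1206  0.02  ] head in [ 0.0659 -0.1217  0.022 ] [ 0.0991 -0.1216  0.022 ] head out [ 0.0661 -0.1324  0.022 ] [ 0.0993 -0.1323  0.022 ]
```

View pics/sc14.png

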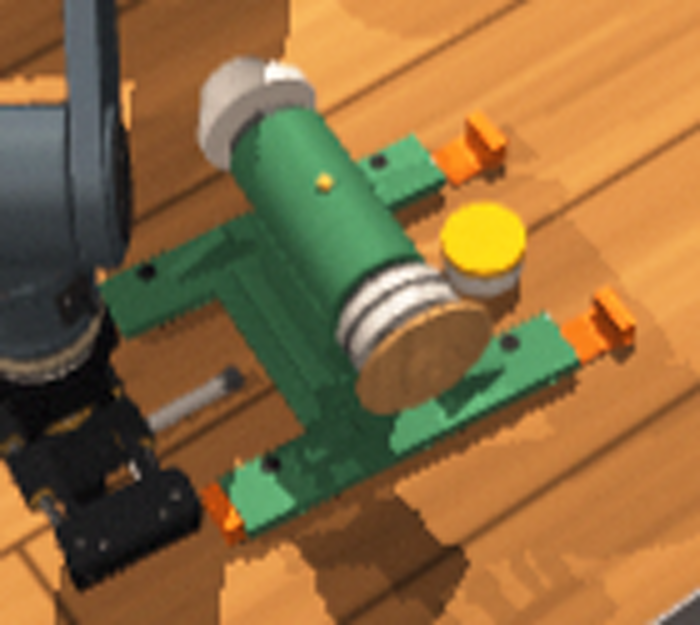

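View pics/w14c.png

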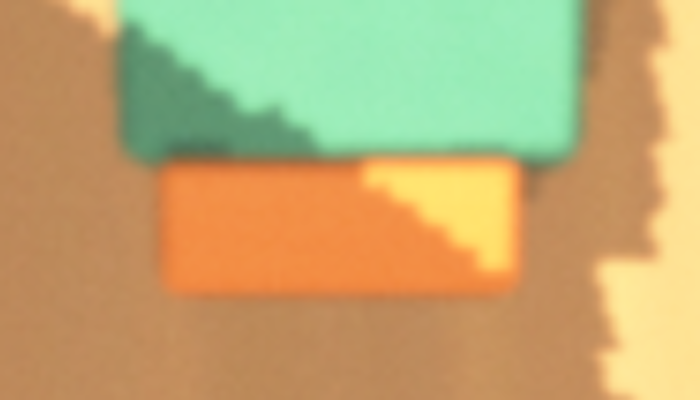

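```bash
python3 -c "
from rig import *
print(hand_in())"
```

```text
the job is handed in; nothing more can be done
None
```

The shim at the loose foot is home, and the job is handed in; the hand-in gives no verdict. The loose foot was the far right one.

- **Finding the foot:** The near right foot stayed firm, with under 1 mm of give at up to about 14 N. The far right foot sank about 5 mm at 3 to 5 N, and I let it come back up. I did not press the two left feet.
- **Pushing the shim:** The first push stalled about 4.5 mm short at 12 to 14 N, and the foot edge moved in by up to about 1.5 mm. I think the fingers were bearing on the top edge of the head. I backed off, tilted the tool so the tips pushed low, and the shim slid in at 8 to 11 N. I stopped when the force reached about 13 N with no more movement.
- **Last checks:** The last pictures show the head flat and square against the foot, about 1 mm off the foot's middle. Its push point is about 34 mm from the foot's centre; the limit is 36.5 mm. The machine had moved by about 1 mm at most, near the limit of what I can measure. The other shims, the tin and the key look unmoved, and the arm was clear of everything at about 14 s.
- **Not measured:** I did not measure how much weight the shim carries, or the machine's level. I take the shim to be loaded from its resistance going in, and the machine looks level in the pictures.

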